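# Tidy the listening niche

### The arm

A 6-joint arm with a two-finger parallel gripper is mounted at the origin on the work surface. World frame = base frame: x ahead of the robot, y to its left, z up, the work surface at z = 0. Lengths are in m, angles in rad, forces in N, time in s.
With the tool pointing down it reaches from about 0.35 to 0.775 m from the base axis. Payload 7.3 kg.
Tool frame: the origin (TCP) lies between the finger pads; the fingertips stand 14 mm ahead of it and the grasp point (between the pads) lies 5 mm behind it; z points along the fingers, y is the line along which they close (so a half turn about z gives the same grasp; the last joint's range is limited). The gripper opens to 92 mm and grips with 3 to 60 N. Pads are 19 mm wide; open, the fingers measure 130 mm over their backs; the gripper's body (75 mm by 190 mm) begins 47 mm behind the grasp point.
Start: joints at [1.032, 0.342, 1.524, -0, 1.275, -0.146], TCP at [0.201, 0.485, 0.217] pointing down, gripper open.
Joint ranges: [-2.53, 2.53], [-0.77, 2.02], [0.04, 2.7], [-1, 4.14], [0.28, 2.66], [-3.11, 3.11]. Speed limits (rad/s): [2.57, 2.57, 3.14, 3.14, 3.14, 3.14].

### API

Orientations are given as [roll, pitch, yaw] about the fixed x, y, z axes, in that order (R = Rz(yaw) Ry(pitch) Rx(roll)).
In Python, from cell import robot, eyes gives the robot as it stands. The module is installed in compiled form; this text tells all that it offers.
- The arm moves only by the shell command python3 -m handwheel 'ROWS' [FORCE]. ROWS is JSON, one flat list of numbers, 5 for each row, row after row: the shift along the world's x, y, z in mm, then the turn about the world's z in rad, then the opening, from 0 (shut) to 1 (fully open). In form: [x, y, z, spin, jaw, x, y, z, spin, jaw, ...]. A call has 1 to 8 rows; each row shifts and turns the commanded pose from where the row before left it; what a row does not reach is not made up. A row lasts 1/10 s, in which the tool goes at most 50 mm and 8.59 degrees, less where a joint would pass 70% of its speed; a pose out of reach is approached as far as the arm can. A call with a gripper value outside its range is refused whole. The fingers move at their own pace and stop on an object; FORCE is the grip in N (left out, the last holds). Time passes only in rows, so rows that do not move let the fingers close. It gives the time, the measured TCP pose, the force, the opening and the grip force at its end, in the units of the state.
- robot.observe(): the state, without advancing time (a new reading comes with each control period).
- eyes.read_camera(name): name is "scene" or "top" or "wrist"; returns (picture, depth): 480x640x3 uint8, blue, green, red; 480x640 float32, m along the optical axis (not along the pixel's ray), 0 where there is no reading.
- eyes.calibration(name): a dict with "fx", "fy", "cx", "cy" (pixels), "dist_coeffs" ([k1, k2, p1, p2, k3] as OpenCV has them; the pictures are not rectified), "world_to_cam" (4x4, takes a point from world to camera coordinates). Camera axes: x right, y down, z forward; pixel columns grow to the right and rows downward; lengths in m; the calibration is good to about 2 mm. A picture is of the moment at which its call begins: read the wrist's pose just before it. calibration takes no time and is no camera call; for the wrist camera it gives the pose at the moment of the call.
- robot.hand_in(): hands the job in; it is judged then, once.
The state is a dict: "time": time; "qpos": joint angles; "qvel": joint speeds; "joint_efforts": joint torques, N m; "tool_pos": TCP position; "tool_rot": TCP orientation; "contact_force": force on the tool from outside, world axes, zero at the start; "torque": the same for the moment, N m; "opening": finger opening in m; "grip_force": force on a finger pad.
Only numpy, scipy, OpenCV 4.12 (cv2) and the standard library are available. Lean on these libraries where they do the work, as an engineer would, in place of code of your own. Each camera call takes 0.05 s, during which the arm holds its last target. There are 200 camera calls.

### The job

Tidy the niche: put every remote control and the earbud case that is out on the shelf into the clear acrylic box, then close its lid and press it down firmly with the fingers until it is fully shut. Hang every pair of headphones by its headband over the steel rail, one cup on each side of the bar, and leave the ornaments as they stand.

Things in the scene. Friction and masses are not known exactly. Their poses are not given: they have to be found in the camera images.
- headphones1: rigid on-ear headphones (all alike, 160 g, may be absent): arch 140 mm across the cups (own x), cups 62 mm deep (y), 141 mm high, clear gap between cups 91 mm. Stands upright on its cups; origin midway between the cups' undersides, z up. Grey padded crown at top middle: 64 (x) x 30 (y) mm, 16 mm thick, 125 to 141 mm above the origin
- headphones1_crown (a point): middle of the underside of the padded crown of headphones1 (125 mm above its origin): the place that rests on the rail
- headphones2: rigid on-ear headphones (all alike, 160 g, may be absent): arch 140 mm across the cups (own x), cups 62 mm deep (y), 141 mm high, clear gap between cups 91 mm. Stands upright on its cups; origin midway between the cups' undersides, z up. Grey padded crown at top middle: 64 (x) x 30 (y) mm, 16 mm thick, 125 to 141 mm above the origin
- headphones2_crown (a point): middle of the underside of the padded crown of headphones2 (125 mm above its origin): the place that rests on the rail
- headphones3: rigid on-ear headphones (all alike, 160 g, may be absent): arch 140 mm across the cups (own x), cups 62 mm deep (y), 141 mm high, clear gap between cups 91 mm. Stands upright on its cups; origin midway between the cups' undersides, z up. Grey padded crown at top middle: 64 (x) x 30 (y) mm, 16 mm thick, 125 to 141 mm above the origin
- headphones3_crown (a point): middle of the underside of the padded crown of headphones3 (125 mm above its origin): the place that rests on the rail
- rail_mid (a point): middle of the axis of the fixed steel headphone rail, a level flat-topped bar 36 mm wide, 14 mm thick and 372 mm long, its axis 155 mm and its top 162 mm above the shelf, on a round post at each end (360 mm apart); own y runs along the bar, x across it, z up. Headphones hang on it between the posts with one cup on each side; allow about 90 mm of bar for each pair
- long_remote: black remote control, 110 (own x) x 38 (y) x 22 (z) mm, lying flat; origin at the centre of its underside. May be absent
- short_remote: black remote control, 80 (own x) x 36 (y) x 20 (z) mm, lying flat; origin at the centre of its underside. May be absent
- earbud_case: white rounded earbud case, 62 (own x) x 40 (y) x 28 (z) mm, lying flat; origin at the centre of its underside. May be absent
- acrylic_box: fixed clear acrylic box, outside 150 (own x) x 200 (y) x 70 (z) mm, walls 4 mm, open at the top; origin at the centre of its underside. Its lid is hinged along the rim on its own +x side
- acrylic_box_in (a point): centre of the inner floor of the acrylic box, axes as the box; inside 142 (x) x 192 (y) mm, 66 mm deep
- box_lid (a joint): angle of the box's lid: 0 is shut, grows as it opens, about 1.5 stands upright. A stiff hinge keeps it where it is left
- box_lid_hinge (a point): middle of the lid's hinge line, on the box's own +x rim, 70 mm up; the lid is a clear plate 6 mm thick that covers the box (reaching 150 mm from the hinge, 200 mm wide) and white along its free edge, with no knob: shut, its outer face is upward, 76 mm above the shelf
- vase: red ceramic vase, 125 mm high, 72 mm thick, on the turntable; origin at its foot. Leave alone
- paperweight: green glass paperweight, 66 mm wide, 47 mm high, on the turntable; origin at its foot. Leave alone
- keyring: chrome keyring with a key, flat, 90 mm long, on the turntable. Leave alone
- elephant: wooden elephant figurine, 95 mm long, 69 mm high; origin between its feet. Leave alone
- candle: white ceramic candle bowl, 68 mm wide, 70 mm high; origin at its foot. Leave alone
Mind the look-alikes: they are no part of the job. Leave any yellow look-alike of the headphones3 alone.

How it is judged:
On the way, in this order (a step that is already met when the one before it is completed fails the run):
1. every remote control and earbud case present lies inside the acrylic box (x of long_remote in the frame of acrylic_box_in between -0.075 and 0.075 m and y of long_remote in the frame of acrylic_box_in between -0.1 and 0.1 m and z of long_remote in the frame of acrylic_box_in between -0.01 and 0.055 m and x of short_remote in the frame of acrylic_box_in between -0.075 and 0.075 m and y of short_remote in the frame of acrylic_box_in between -0.1 and 0.1 m and z of short_remote in the frame of acrylic_box_in between -0.01 and 0.055 m and x of earbud_case in the frame of acrylic_box_in between -0.075 and 0.075 m and y of earbud_case in the frame of acrylic_box_in between -0.1 and 0.1 m and z of earbud_case in the frame of acrylic_box_in between -0.01 and 0.055 m), for 0.2 s.
2. the lid is fully shut and the fingers press on it with more than 3 N (value of joint box_lid below 0.04 rad and contact force between the fingers and acrylic_box above 3 N), for 0.2 s.
At the end, for the whole second after the job is handed in: Remotes and earbud case inside the box, lid fully shut (within 0.04 rad); every pair of headphones hangs at rest, crown on the rail between the posts (its underside within 50 mm sideways of the bar's axis and -15 to 35 mm above it), upright within 0.5 rad (all of step 1 and value of joint box_lid below 0.04 rad and x of headphones1_crown in the frame of rail_mid between -0.05 and 0.05 m and y of headphones1_crown in the frame of rail_mid between -0.17 and 0.17 m and z of headphones1_crown in the frame of rail_mid between -0.015 and 0.035 m and angle between each of headphones1, headphones2, headphones3's own z axis and vertical below 0.5 rad and linear speed of each of headphones1, headphones2, headphones3 below 0.05 m/s and x of headphones2_crown in the frame of rail_mid between -0.05 and 0.05 m and y of headphones2_crown in the frame of rail_mid between -0.17 and 0.17 m and z of headphones2_crown in the frame of rail_mid between -0.015 and 0.035 m and x of headphones3_crown in the frame of rail_mid between -0.05 and 0.05 m and y of headphones3_crown in the frame of rail_mid between -0.17 and 0.17 m and z of headphones3_crown in the frame of rail_mid between -0.015 and 0.035 m); the robot touches nothing.
It fails at once if an ornament (vase, paperweight, keyring, elephant, candle) is pushed more than 50 mm from its place or knocked over (distance of any of vase, paperweight, keyring, elephant, candle from where it was at the start of the episode above 0.05 m or angle between any of vase, paperweight, keyring, elephant, candle's own z axis and vertical above 0.6 rad).
Of headphones1, headphones2, headphones3 only 2 to 3 are there at a start; the rules pass over those that are not, and their reading is None.
Of long_remote, short_remote, earbud_case only 2 to 3 are there at a start; the rules pass over those that are not, and their reading is None.
At some moment in a run one of headphones1, headphones2, headphones3, earbud_case may be knocked a few centimetres aside while the robot is not near it.
It also fails if it takes over 210 s, if anything falls off the work surface, if the arm or the gripper's body presses on something with over 40 N, if the wrist force passes 120 N, or if a joint passes its speed limit or range.

## Working session

There is one attempt and no reset: what is moved stays moved. The work goes in short steps, Python scripts to look and compute and a shell command to move; the robot and the scene stay as the last step left them, time stands still between calls to the robot, and variables do not carry over. Pictures are saved under pics/ and viewed, at most 14 in all, crops included, and the job is handed in when it is done.

```bash
mkdir -p pics; cat > h.py <<'E'
import numpy as np, cv2
from cell import robot, eyes
def grab(n,save=None):
    c=eyes.calibration(n); p,d=eyes.read_camera(n)
    if save: cv2.imwrite(f'pics/{save}.png',p)
    np.savez(f'last_{n}.npz',p=p,d=d,W=c['world_to_cam'],K=[c['fx'],c['fy'],c['cx'],c['cy']],D=c['dist_coeffs'])
    return p,d
def load(n): return np.load(f'last_{n}.npz')
def ray(n,uv):
    L=load(n); fx,fy,cx,cy=L['K']; K=np.array([[fx,0,cx],[0,fy,cy],[0,0,1]])
    q=cv2.undistortPoints(np.array(uv,float).reshape(-1,1,2),K,L['D']).reshape(-1,2)
    return np.c_[q,np.ones(len(q))],L
def pix(n,uv,z=None):
    """world points by depth, or by plane z"""
    q,L=ray(n,uv); M=np.linalg.inv(L['W']); o=M[:3,3]; r=q@M[:3,:3].T
    if z is not None: s=(z-o[2])/r[:,2]
    else: s=np.array([np.median(L['d'][max(0,int(v)-1):int(v)+2,max(0,int(u)-1):int(u)+2]) for u,v in uv])
    return o+r*s[:,None]
def cloud(n):
    v,u=np.mgrid[0:480,0:640]; uv=np.c_[u.ravel(),v.ravel()]
    q,L=ray(n,uv); M=np.linalg.inv(L['W']); d=L['d'].ravel()
    P=M[:3,3]+(q*d[:,None])@M[:3,:3].T; P[d==0]=np.nan
    return P.reshape(480,640,3),L['p']
E
python3 - <<'E'
from h import *
grab('scene','s0');grab('top','t0')
for n in('scene','top'): print(np.round(np.linalg.inv(load(n)['W'])[:3],2).tolist(),load(n)['K'])
print(robot.observe())
E
```

```text
[[0.73, 0.52, -0.44, 1.09], [0.68, -0.54, 0.5, -0.51], [0.02, -0.66, -0.75, 0.97]] [475.54804336 475.54804336 313.27136784 236.61951486]
[[0.0, -1.0, 0.1, 0.46], [-1.0, -0.0, -0.0, 0.05], [0.0, -0.1, -1.0, 1.6]] [600.5420045  600.5420045  305.55081409 250.62660147]
{'time': 0.1, 'qpos': array([ 1.03200658e+00,  3.42628695e-01,  1.52488963e+00, -2.09158893e-06,
        1.27541426e+00, -1.45979180e-01]), 'qvel': array([ 0.00054052, -0.00264152, -0.00306683, -0.00149482,  0.00024046,
       -0.00082503]), 'joint_efforts': array([ 1.33533573e-03, -4.32005167e+01, -2.44693208e+01,  7.18994904e-02,
        5.26806596e-02, -4.16018929e-05]), 'tool_pos': array([0.20074292, 0.48470912, 0.21633823]), 'tool_rot': array([-3.14026668e+00, -1.92929253e-04,  2.74878257e+00]), 'contact_force': array([0.23583456, 0.33908184, 0.27110071]), 'torque': array([ 0.03662134,  0.01009398, -0.02941278]), 'grip_force': 0.0, 'opening': 0.09206303259221557}
```

View pics/s0.png

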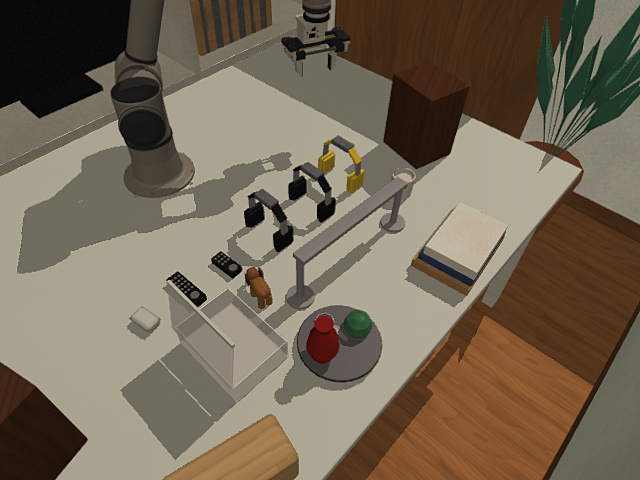

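View pics/t0.png

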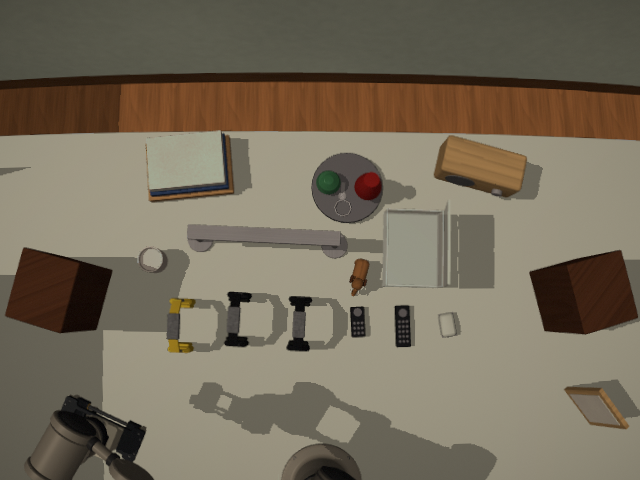

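Top view: two black headphones at (238,319) and (299,323), with a yellow look-alike at (179,325) to leave alone. The short remote is at (358,321), the long remote at (403,326) and the white case at (447,325). The candle bowl at (151,260) could be mistaken for the case. The box is at about (415,248) with its lid standing open on the right, the rail at (265,235), the elephant at (360,275), and the turntable ornaments at (345,187). Next I'll measure these from depth and check a close crop.

```bash
cat >> h.py <<'E'
def meas(win,zlo,zhi,n='top',mask=None):
    P,p=cloud(n); x0,y0,x1,y1=win; Q=P[y0:y1,x0:x1].reshape(-1,3); C=p[y0:y1,x0:x1].reshape(-1,3).astype(int)
    m=(Q[:,2]>zlo)&(Q[:,2]<zhi)
    if mask: m&=mask(C)
    Q=Q[m]; 
    if len(Q)<5: return None
    (c,s,a)=cv2.minAreaRect((Q[:,:2]*1000).astype(np.float32))
    return len(Q),np.round(c,1),np.round(s,1),round(a,1),np.round(np.median(Q[:,2])*1000,1),'mean',np.round(Q[:,:2].mean(0)*1000,1)
E
python3 - <<'E'
from h import *
for n,w,a,b in [('hpA all',(215,280,262,355),.06,.2),('hpA top',(215,280,262,355),.125,.16),('hpB all',(278,285,325,360),.06,.2),('hpB top',(278,285,325,360),.125,.16),
 ('short',(345,300,370,342),.01,.04),('long',(388,298,418,355),.01,.04),('case',(433,308,462,342),.012,.05),
 ('rail',(180,215,345,255),.145,.19),('box rim',(375,200,442,295),.06,.085),('floorbox',(392,215,436,280),.001,.02),('lid',(436,190,470,300),.1,.3),
 ('eleph',(340,250,375,300),.02,.1),('vase',(350,165,385,205),.05,.2),('yellow',(160,290,200,360),.06,.2),('candle',(130,240,170,280),.03,.1)]:
    print(n,meas(w,a,b))
p=load('top')['p'];cv2.imwrite('pics/c1.png',cv2.resize(p[195:365,160:480],None,fx=2.5,fy=2.5,interpolation=2))
E
```

```text
hpA all (648, array([437.1, 222.5]), array([ 56.8, 135.7]), 85.8, np.float64(134.0), 'mean', array([438.9, 220.7]))
hpA top (407, array([438.4, 221.1]), array([95.3, 30.4]), 0.9, np.float64(139.1), 'mean', array([437.2, 221.3]))
hpB all (686, array([426.1,  61.7]), array([ 56.2, 139. ]), 85.8, np.float64(133.7), 'mean', array([427.9,  61.8]))
hpB top (421, array([427.3,  62. ]), array([29.8, 99.8]), 87.1, np.float64(139.1), 'mean', array([426.2,  62.3]))
short (422, array([429.3, -92. ]), array([79.6, 36.9]), 2.7, np.float64(19.4), 'mean', array([429.4, -91.7]))
long (607, array([ 424.6, -210.3]), array([118.7,  40.3]), 0.7, np.float64(21.4), 'mean', array([ 417.8, -209.5]))
case (370, array([ 422.1, -329.7]), array([63.8, 42.7]), 8.0, np.float64(25.6), 'mean', array([ 421.8, -328.3]))
rail (2326, array([641.3, 148.3]), array([372.9,  37.1]), 87.4, np.float64(161.5), 'mean', array([640.7, 148.2]))
box rim (361, array([ 623.1, -233.8]), array([146.7, 202.9]), 88.6, np.float64(68.5), 'mean', array([ 621.9, -207.9]))
floorbox (2125, array([ 629.9, -244.9]), array([119. , 175.2]), 89.3, np.float64(4.5), 'mean', array([ 629.3, -244.7]))
lid (451, array([ 619.5, -296. ]), array([ 21.7, 199.2]), 89.3, np.float64(199.1), 'mean', array([ 617.5, -293. ]))
eleph (468, array([548.8, -92.5]), array([41.8, 92.5]), 73.4, np.float64(58.4), 'mean', array([550. , -91.9]))
vase (591, array([ 774.6, -112.1]), array([68.8, 55.5]), 63.0, np.float64(109.0), 'mean', array([ 772.4, -111. ]))
yellow (677, array([419.1, 368.5]), array([ 54.5, 137.4]), 88.7, np.float64(132.2), 'mean', array([418.3, 367.5]))
candle (598, array([589., 447.]), array([67.5, 66.3]), 0.6, np.float64(60.9), 'mean', array([588.3, 447. ]))
```

View pics/c1.png

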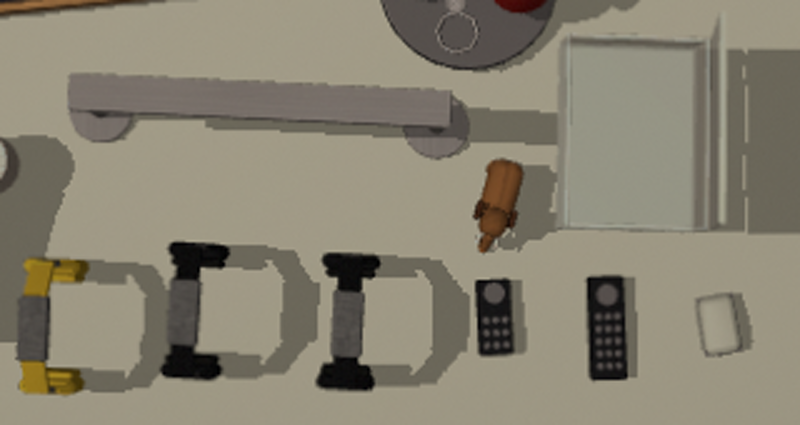

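The crop confirms the picks: black headphones at crop (185,310) and (348,320), remotes at (495,318) and (607,325), case at (718,323). The yellow pair at (35,325) is excluded. I'll start with the short remote at (429,-92) mm.

```bash
python3 -m handwheel '[40,-30,0,0.1,1, 40,-30,0,0.1,1, 40,-30,0,0.1,1, 40,-30,0,0.12,1, 40,-30,0,0,1, 3,-47,0,0,1, 3,-47,0,0,1, 3,-47,0,0,1]' 20 >/dev/null
python3 -m handwheel '[3,-47,0,0,1, 3,-47,0,0,1, 3,-47,0,0,1, 3,-47,0,0,1, 4,-47,0,0,1, 3,-50,0,0,1, 0,0,-30,0,1, 0,0,0,0,1]'
python3 - <<'E'
from h import *
grab('top')
for n,w in [('short',(345,300,370,342)),('long',(388,298,418,355)),('case',(433,308,462,342))]: print(n,meas(w,.01,.04))
E
```

```text
time: 1.7
tool_pos: [0.4267, -0.0914, 0.1841]
tool_rot: [3.139, -0.006, -3.118]
contact_force: [-0.4, -0.5, 1.1]
opening: 0.0914
grip_force: 0.0
short None
long (32, array([ 471.6, -214.6]), array([12.2, 46.6]), 16.9, np.float64(21.3), 'mean', array([ 470.4, -209.8]))
case (376, array([ 421.2, -324.6]), array([64.2, 51.5]), 11.7, np.float64(25.4), 'mean', array([ 421.9, -328. ]))
```

```bash
python3 -m handwheel '[2,0,-45,0,1, 0,0,-45,0,1, 0,0,-45,0,1, 0,0,-32,0,1, 0,0,0,0,1, 0,0,0,0,0, 0,0,0,0,0, 0,0,0,0,0]' 20
python3 -m handwheel '[0,0,0,0,0, 0,0,0,0,0, 0,0,30,0,0, 0,0,45,0,0, 0,0,45,0,0, 0,0,20,0,0, 0,0,0,0,0]'
python3 -c "
from cell import robot;print(robot.observe()['qpos'])"
```

```text
time: 2.55
tool_pos: [0.4324, -0.0911, 0.0219]
tool_rot: [-3.14, 0.004, -3.114]
contact_force: [0.0, 0.6, 0.4]
opening: 0.0724
grip_force: 0.0
time: 3.25
tool_pos: [0.4327, -0.0916, 0.1632]
tool_rot: [-3.139, 0.007, -3.114]
contact_force: [0.7, -0.4, -0.0]
opening: 0.0162
grip_force: 0.0
[-3.82321692e-01  2.44491053e-01  1.82682691e+00  9.93651754e-05
  1.06307761e+00 -1.98028194e+00]
```

```bash
python3 -m handwheel '[-2,0,0,0,0.7, 0,0,0,0,0.7, 0,0,0,0,0.7, 0,0,-30,0,0.7, 0,0,-40,0,0.7, 0,0,-40,0,0.7, 0,0,-36,0,0.7, 0,0,0,0,0.7]' 20
python3 -m handwheel '[0,0,0,0,0.2, 0,0,0,0,0.2, 0,0,0,0,0.2, 0,0,0,0,0.2, 0,0,0,0,0.2, 0,0,0,0,0.2]'
```

```text
time: 4.05
tool_pos: [0.4253, -0.0895, 0.0098]
tool_rot: [3.137, -0.01, -3.115]
contact_force: [-0.2, -0.1, -0.1]
opening: 0.064
grip_force: 0.0
time: 4.65
tool_pos: [0.4292, -0.091, 0.0144]
tool_rot: [-3.141, 0.001, -3.114]
contact_force: [0.4, -1.4, -0.5]
opening: 0.0214
grip_force: 0.0
```

```bash
python3 -m handwheel '[0,0,40,0,0.7, 0,0,45,0,0.7, 0,0,45,0,0.7, 0,0,0,0,0.7, 0,0,0,0,0.7]'
python3 - <<'E'
from h import *
grab('wrist','w1');grab('scene')
L=load('scene')['p'];a=cv2.resize(L[200:400,100:320],(440,400))
b=cv2.resize(load('wrist')['p'],(360,270)); o=np.zeros((400,800,3),np.uint8);o[:,:440]=a;o[:270,440:]=b;cv2.imwrite('pics/v2.png',o)
E
```

```text
time: 5.15
tool_pos: [0.4293, -0.091, 0.1448]
tool_rot: [-3.141, 0.002, -3.114]
contact_force: [0.1, 0.3, -1.5]
opening: 0.0566
grip_force: 0.0
```

View pics/v2.png

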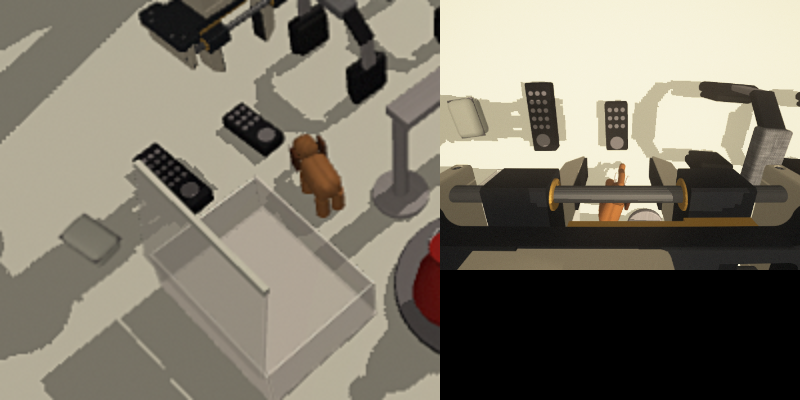

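The left panel shows the short remote untouched at about (250,125) and the gripper further up-left at about (190,40). The right panel, from the wrist, shows the remote at (615,125), ahead of the fingers. I'll check the geometry numerically.

```bash
python3 - <<'E'
from h import *
for n in('scene','wrist'):
    L=load(n); fx,fy,cx,cy=L['K']
    for P in ([.4293,-.091,.1448],[.4293,-.091,.13],[.429,-.092,.02],[.5,-.091,.02]):
        q=L['W']@np.r_[P,1]; print(n,P,np.round([cx+fx*q[0]/q[2],cy+fy*q[1]/q[2]],0))
print(pix('scene',[(225,262)]),pix('scene',[(225,262)],.02),pix('wrist',[(311,222)]),pix('top',[(358,321)]))
print(pix('wrist',[(311,222)],.02),np.round(np.linalg.inv(load('wrist')['W']),3))
E
```

```text
scene [0.4293, -0.091, 0.1448] [221. 228.]
scene [0.4293, -0.091, 0.13] [222. 232.]
scene [0.429, -0.092, 0.02] [227. 261.]
scene [0.5, -0.091, 0.02] [246. 276.]
wrist [0.4293, -0.091, 0.1448] [318. 290.]
wrist [0.4293, -0.091, 0.13] [318. 279.]
wrist [0.429, -0.092, 0.02] [317. 227.]
wrist [0.5, -0.091, 0.02] [316. 298.]
[[ 0.42580893 -0.09688007  0.01870033]] [[ 0.42671928 -0.09744239  0.02      ]] [[ 0.42403834 -0.09731789  0.02085673]] [[ 0.4419     -0.04428547  0.55655551]]
[[ 0.42426802 -0.09732774  0.02      ]] [[-0.027  0.952  0.303  0.346]
 [ 1.     0.027  0.007 -0.094]
 [-0.002  0.304 -0.953  0.313]
 [ 0.     0.     0.     1.   ]]
```

```bash
python3 - <<'E'
from h import *
print(robot.observe()['tool_pos'],robot.observe()['opening'])
for n in('scene','wrist','top'):
    if n=='top': grab('top')
    P,p=cloud(n); Q=P.reshape(-1,3); m=(abs(Q[:,0]-.43)<.1)&(abs(Q[:,1]+.09)<.13)&(Q[:,2]>.06)&(Q[:,2]<.3); Q=Q[m]
    h,e=np.histogram(Q[:,2],np.arange(.06,.3,.01)); print(n,h)
    for lo in np.arange(.06,.24,.015):
        S=Q[(Q[:,2]>=lo)&(Q[:,2]<lo+.015)]
        if len(S)>3: print(round(lo,3),len(S),np.round(S.min(0)*1000),np.round(S.max(0)*1000))
E
```

```text
[ 0.42805936 -0.09052735  0.14293439] 0.06248793766511824
scene [139  16   0   0   0   0   0   0   0  23  54  68  58  46  19  20 171 299
 324 447 815 164 115]
0.06 155 [ 357. -220.   60.] [530.  40.  72.]
0.15 44 [ 416. -137.  153.] [440. -50. 165.]
0.165 101 [ 414. -141.  165.] [441. -44. 180.]
0.18 84 [ 418. -141.  181.] [441. -43. 195.]
0.195 39 [ 415. -142.  195.] [438. -46. 210.]
0.21 86 [ 392. -180.  211.] [466.  -8. 225.]
0.225 404 [ 389. -181.  225.] [467.  -4. 240.]
wrist [  111     0     0     0     0     0     0     0     0   264   812  1079
  1109  1022   594   603  7199 22342 22668 18162 29780   903     0]
0.06 111 [356.  33.  60.] [368.  40.  63.]
0.15 607 [ 415. -133.  153.] [438. -51. 165.]
0.165 1548 [ 415. -138.  165.] [439. -47. 180.]
0.18 1611 [ 415. -138.  180.] [438. -47. 195.]
0.195 1114 [ 415. -133.  195.] [441. -52. 210.]
0.21 2981 [ 389. -179.  210.] [462.  -5. 225.]
0.225 27163 [ 388. -180.  225.] [458.  -6. 240.]
top [ 96  21   0   0   0   0   0   0   0   0   0   0   0   0   0   0   1  26
  54 244 286   0   0]
0.06 115 [ 359. -219.   60.] [529.  39.  74.]
0.225 26 [397. -39. 234.] [463. -23. 240.]
```

Both cameras put the fingertips at z≈0.152 while the reported TCP is 0.143, so the tips are 9 mm above the reported TCP, not 14 mm below it. I'll use tips ≈ tool_z + 9 mm from here on.

```bash
python3 -m handwheel '[0,-5,-40,0,0.7, 0,0,-45,0,0.7, 0,0,-45,0,0.7, 0,0,-14,0,0.7, 0,0,0,0,0.7, 0,0,0,0,0.7]' 20
python3 -m handwheel '[0,0,-4,0,0.7, 0,0,0,0,0.2, 0,0,0,0,0.2, 0,0,0,0,0.2, 0,0,0,0,0.2, 0,0,0,0,0.2, 0,0,0,0,0.2, 0,0,0,0,0.2]'
python3 -m handwheel '[0,0,0,0,0.2, 0,0,30,0,0.2, 0,0,45,0,0.2, 0,0,45,0,0.2, 0,0,40,0,0.2, 0,0,0,0,0.2]'
```

```text
time: 5.9
tool_pos: [0.4285, -0.0957, -0.0006]
tool_rot: [3.141, -0.002, -3.114]
contact_force: [-0.2, 0.4, 1.2]
opening: 0.0643
grip_force: 0.0
time: 6.7
tool_pos: [0.4291, -0.0959, -0.0037]
tool_rot: [-3.142, 0.001, -3.114]
contact_force: [-1.7, 2.1, 6.5]
opening: 0.0355
grip_force: 20.0
time: 7.3
tool_pos: [0.4318, -0.097, 0.1607]
tool_rot: [-3.137, 0.009, -3.114]
contact_force: [0.4, 0.0, -1.3]
opening: 0.0356
grip_force: 20.0
```

```bash
python3 -m handwheel '[21,-12,0,-0.145,0.2, 21,-12,0,-0.145,0.2, 21,-12,0,-0.145,0.2, 21,-12,0,-0.145,0.2, 21,-12,0,-0.145,0.2, 21,-12,0,-0.145,0.2, 21,-12,0,-0.145,0.2, 21,-12,0,-0.145,0.2]'
python3 -m handwheel '[21,-12,0,-0.145,0.2, 21,-12,0,-0.145,0.2, 21,-12,0,-0.145,0.2, 0,0,0,0,0.2, 0,0,0,0,0.2]'
python3 -c "
from h import *
grab('top','t3'); grab('scene'); print(robot.observe()['qpos'])
L=load('scene')['p'];a=cv2.resize(L[150:400,100:320],(440,500));cv2.imwrite('pics/v3.png',a)"
```

```text
time: 8.1
tool_pos: [0.5972, -0.1922, 0.1543]
tool_rot: [-3.14, -0.002, 2.003]
contact_force: [1.0, 0.4, 0.1]
opening: 0.0357
grip_force: 20.0
time: 8.6
tool_pos: [0.6592, -0.2276, 0.1539]
tool_rot: [-3.139, -0.001, 1.576]
contact_force: [-0.4, -0.3, -0.8]
opening: 0.0358
grip_force: 20.0
[-4.41889609e-01  7.13568083e-01  1.06181444e+00  3.38895187e-05
  1.36816519e+00 -4.46836289e-01]
```

View pics/v3.png

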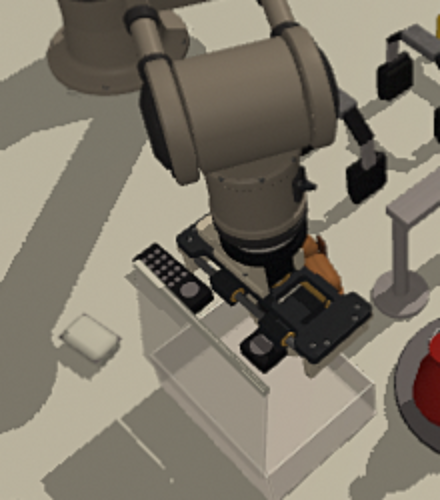

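The remote is held above the box at about crop (260,350), and the gripper is clear of the lid edge. Lowering and releasing.

```bash
python3 -m handwheel '[0,0,-45,0,0.2, 0,0,-45,0,0.2, 0,0,-42,0,0.2, 0,0,0,0,0.2, 0,0,0,0,0.5, 0,0,0,0,0.5, 0,0,0,0,0.5, 0,0,0,0,0.5]'
python3 -m handwheel '[0,0,45,0,0.5, 0,0,45,0,0.6, 0,0,45,0,0.7, -25,3,30,0.145,0.7, -25,3,0,0.145,0.7, -25,3,0,0.145,0.7, -25,3,0,0.145,0.7, -25,3,0,0.145,0.7]'
python3 -m handwheel '[-25,0,0,0.145,0.7, -25,0,0,0.145,0.7, -25,0,0,0.145,0.7, -25,0,0,0.145,0.7, -17,0,0,0.145,0.7, 0,0,0,0.14,0.7,0,0,0,0,0.7,0,0,0,0,0.7]'
python3 - <<'E'
from h import *
grab('top');grab('wrist','w3');grab('scene')
P,p=cloud('wrist');print(pix('wrist',[(320,240)]))
for n,w,a,b in [('case',(433,308,462,342),.01,.05),('inbox top',(392,212,436,282),.012,.05)]: print(n,meas(w,a,b))
for n in('wrist','scene'):
    P,p=cloud(n);Q=P.reshape(-1,3)
    for nm,(X0,X1,Y0,Y1) in {'long':(.33,.51,-.27,-.15),'case':(.33,.51,-.39,-.28),'inbox':(.535,.715,-.30,-.17)}.items():
        m=(Q[:,0]>X0)&(Q[:,0]<X1)&(Q[:,1]>Y0)&(Q[:,1]<Y1)&(Q[:,2]>.013)&(Q[:,2]<.05)
        if m.sum()>10: print(n,nm,m.sum(),cv2.minAreaRect((Q[m,:2]*1000).astype(np.float32)),np.median(Q[m,2]))
E
```

```text
time: 9.5
tool_pos: [0.661, -0.2284, 0.0263]
tool_rot: [3.138, 0.002, 1.574]
contact_force: [-0.0, 0.5, 0.1]
opening: 0.046
grip_force: 0.0
time: 10.3
tool_pos: [0.5341, -0.2128, 0.1901]
tool_rot: [3.141, 0.002, 2.305]
contact_force: [-0.7, -0.3, -0.8]
opening: 0.0644
grip_force: 0.0
time: 11.1
tool_pos: [0.4183, -0.2131, 0.1897]
tool_rot: [-3.141, 0.001, -3.123]
contact_force: [0.0, 0.2, -0.1]
opening: 0.0644
grip_force: 0.0
[[ 0.44356524 -0.21019623  0.02245453]]
case None
inbox top (518, array([ 628.6, -241.4]), array([118. , 182.6]), 88.7, np.float64(23.4), 'mean', array([ 668.3, -229.1]))
wrist long 3878 ((416.1011962890625, -214.29153442382812), (109.11688232421875, 38.02096176147461), 1.8175065517425537) 0.022103918890322566
wrist case 2434 ((419.66156005859375, -333.92864990234375), (62.87321090698242, 41.628353118896484), 9.285931587219238) 0.027024876981332102
wrist inbox 309 ((640.6400146484375, -229.3123779296875), (3.595391273498535, 79.50580596923828), 0.7285140752792358) 0.017315918970079225
scene long 521 ((416.0762939453125, -213.80401611328125), (112.97017669677734, 36.67121505737305), 2.714010000228882) 0.02145245074964197
scene case 415 ((421.00103759765625, -334.3201599121094), (60.42920684814453, 40.36433792114258), 7.837791442871094) 0.025327349423943768
scene inbox 588 ((664.1199340820312, -214.11204528808594), (110.45879364013672, 55.60459899902344), 72.20153045654297) 0.022852375887048415
```

```bash
python3 -m handwheel '[-2,-1,-45,0.015,0.7, 0,0,-45,0,0.7, 0,0,-45,0,0.7, 0,0,-45,0,0.7, 0,0,-11,0,0.7, 0,0,0,0,0.7]' 20
python3 -m handwheel '[0,0,0,0,0.2, 0,0,0,0,0.2, 0,0,0,0,0.2, 0,0,0,0,0.2, 0,0,0,0,0.2, 0,0,0,0,0.2, 0,0,0,0,0.2]'
python3 -m handwheel '[0,0,30,0,0.2, 0,0,45,0,0.2, 0,0,45,0,0.2, 0,0,45,0,0.2, 15,-1,0,-0.145,0.2, 15,-1,0,-0.145,0.2, 15,-1,0,-0.145,0.2, 15,-1,0,-0.145,0.2]'
python3 -m handwheel '[15,-2,0,-0.145,0.2, 15,-2,0,-0.145,0.2, 15,-2,0,-0.145,0.2, 15,-2,0,-0.145,0.2, 15,-2,0,-0.145,0.2, 15,-2,0,-0.145,0.2, 10,0,0,-0.145,0.2, 0,0,0,0,0.2]'
```

```text
time: 11.85
tool_pos: [0.4153, -0.2133, -0.0031]
tool_rot: [3.139, -0.003, -3.105]
contact_force: [0.1, -0.2, 0.4]
opening: 0.0644
grip_force: 0.0
time: 12.55
tool_pos: [0.4166, -0.2142, -0.0008]
tool_rot: [-3.14, 0.002, -3.104]
contact_force: [-0.4, 1.2, 8.4]
opening: 0.0373
grip_force: 20.0
time: 13.35
tool_pos: [0.4763, -0.2178, 0.1634]
tool_rot: [3.142, 0.0, 2.593]
contact_force: [-1.3, 0.3, -1.3]
opening: 0.0381
grip_force: 20.0
time: 14.15
tool_pos: [0.5766, -0.2297, 0.1628]
tool_rot: [3.141, 0.0, 1.583]
contact_force: [-1.1, -0.0, -1.4]
opening: 0.0378
grip_force: 20.0
```

```bash
python3 -m handwheel '[0,0,-45,0,0.2, 0,0,-45,0,0.2, 0,0,-48,0,0.2, 0,0,0,0,0.2, 0,0,0,0,0.5, 0,0,0,0,0.5, 0,0,0,0,0.5, 0,0,0,0,0.5]'
python3 -m handwheel '[0,0,45,0,0.5, 0,0,45,0,0.6, 0,0,45,0,0.8, 0,0,35,0,0.8, -30,0,0,0.145,0.8, -30,0,0,0.145,0.8, -30,0,0,0.145,0.8, -30,0,0,0.145,0.8]'
python3 -m handwheel '[-34,-13,0,0.145,0.8, 0,-13,0,0.145,0.8, 0,-13,0,0.145,0.8, 0,-13,0,0.145,0.8, 0,-13,0,0.145,0.8, 0,-13,0,0.145,0.8,0,-13,0,0.145,0.8,0,-13,0,0.125,0.8]'
python3 -m handwheel '[0,0,0,0,0.8]' >/dev/null
python3 - <<'E'
from h import *
print(robot.observe()['tool_pos'],robot.observe()['tool_rot'][2])
grab('wrist');grab('top','t4');grab('scene')
for n in('wrist','scene'):
    P,p=cloud(n);Q=P.reshape(-1,3)
    for nm,(X0,X1,Y0,Y1) in {'case':(.33,.51,-.39,-.28)}.items():
        m=(Q[:,0]>X0)&(Q[:,0]<X1)&(Q[:,1]>Y0)&(Q[:,1]<Y1)&(Q[:,2]>.013)&(Q[:,2]<.05)
        if m.sum()>10: print(n,nm,m.sum(),cv2.minAreaRect((Q[m,:2]*1000).astype(np.float32)),np.median(Q[m,2]))
print(meas((392,212,436,282),.012,.05))
cv2.imwrite('pics/v4.png',cv2.resize(load('top')['p'][190:350,320:480],(640,600)))
E
```

```text
time: 14.95
tool_pos: [0.577, -0.2305, 0.0273]
tool_rot: [3.138, 0.002, 1.584]
contact_force: [0.2, 0.4, 0.1]
opening: 0.046
grip_force: 0.0
time: 15.75
tool_pos: [0.4549, -0.2298, 0.1961]
tool_rot: [3.141, 0.002, 2.17]
contact_force: [-0.9, -1.4, 0.1]
opening: 0.0737
grip_force: 0.0
time: 16.55
tool_pos: [0.422, -0.3345, 0.1961]
tool_rot: [-3.14, 0.001, -2.973]
contact_force: [0.4, -0.1, -0.7]
opening: 0.0734
grip_force: 0.0
[ 0.42197489 -0.33520931  0.19583325] -2.9792907230661223
wrist case 2266 ((419.30029296875, -333.7230224609375), (61.61885452270508, 40.418487548828125), 9.784723281860352) 0.02704652164161414
scene case 419 ((420.5333251953125, -334.42852783203125), (62.8886833190918, 41.11904525756836), 8.146389961242676) 0.025244314907118093
(1065, array([ 628.7, -241.7]), array([118.7, 182.5]), 88.9, np.float64(24.4), 'mean', array([ 622.7, -231.3]))
```

View pics/v4.png

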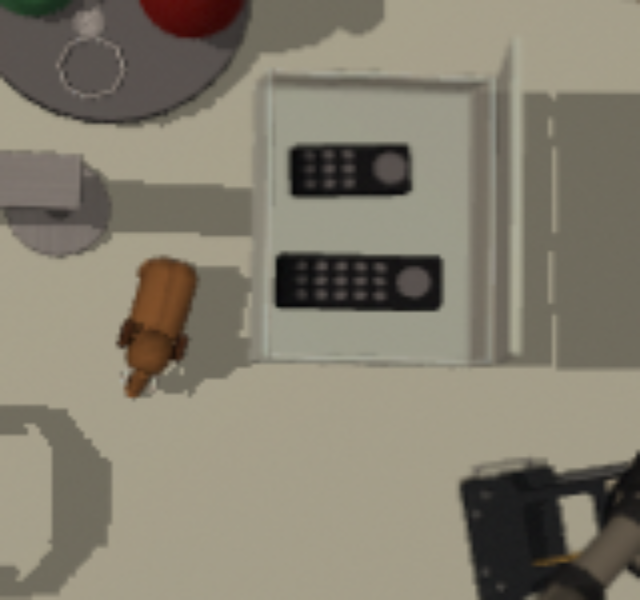

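Both remotes lie inside the box, at crop (350,170) and (360,282), with a gap between them for the case.

```bash
python3 -m handwheel '[-2,1,-45,0.02,0.8, 0,0,-45,0,0.8, 0,0,-45,0,0.8, 0,0,-45,0,0.8, 0,0,-16,0,0.8, 0,0,0,0,0.8]' 20
python3 -m handwheel '[0,0,0,0,0.25, 0,0,0,0,0.25, 0,0,0,0,0.25, 0,0,0,0,0.25, 0,0,0,0,0.25, 0,0,0,0,0.25, 0,0,0,0,0.25, 0,0,30,0,0.25]'
python3 -m handwheel '[0,0,45,0,0.25, 0,0,45,0,0.25, 0,0,45,0,0.25, 0,21,0,-0.145,0.25, 0,21,0,-0.145,0.25, 0,21,0,-0.145,0.25, 0,21,0,-0.145,0.25, 0,21,0,-0.145,0.25]'
python3 -m handwheel '[28,0,0,-0.145,0.25, 28,0,0,-0.145,0.25, 28,0,0,-0.145,0.25, 28,0,0,-0.145,0.25, 28,0,0,-0.145,0.25, 28,0,0,-0.145,0.25, 30,0,0,-0.145,0.25, 0,0,0,0,0.25]'
```

```text
time: 17.4
tool_pos: [0.4187, -0.3308, -0.0033]
tool_rot: [3.137, -0.003, -2.961]
contact_force: [-0.7, 0.0, 0.0]
opening: 0.0737
grip_force: 0.0
time: 18.2
tool_pos: [0.4181, -0.331, 0.0265]
tool_rot: [3.136, -0.004, -2.96]
contact_force: [-0.5, -0.1, -0.5]
opening: 0.0401
grip_force: 20.0
time: 19.0
tool_pos: [0.4197, -0.227, 0.1639]
tool_rot: [3.141, -0.0, 2.593]
contact_force: [0.5, 0.6, -0.2]
opening: 0.0397
grip_force: 19.9
time: 19.8
tool_pos: [0.6203, -0.2274, 0.1628]
tool_rot: [3.141, -0.0, 1.582]
contact_force: [-0.3, 0.6, -0.9]
opening: 0.0401
grip_force: 20.0
```

```bash
python3 -m handwheel '[0,0,-45,0,0.25, 0,0,-45,0,0.25, 0,0,-46,0,0.25, 0,0,0,0,0.25, 0,0,0,0,0.5, 0,0,0,0,0.5, 0,0,0,0,0.5, 0,0,0,0,0.5]'
python3 -m handwheel '[0,0,45,0,0.5, 0,0,45,0,0.3, 0,0,45,0,0, 0,0,45,0,0, 0,0,35,0,0, 0,0,0,0,0, 0,0,0,0,0]'
python3 - <<'E'
from h import *
grab('scene');grab('wrist');grab('top')
for n in('scene','top','wrist'):
    P,p=cloud(n);Q=P.reshape(-1,3)
    for nm,(X0,X1,Y0,Y1,Z0,Z1) in {'lid':(.5,.75,-.35,-.27,.1,.215),'rim':(.5,.75,-.34,-.13,.06,.075),'in':(.535,.715,-.295,-.17,.012,.06),'radio':(.7,.95,-.55,-.3,.02,.25)}.items():
        m=(Q[:,0]>X0)&(Q[:,0]<X1)&(Q[:,1]>Y0)&(Q[:,1]<Y1)&(Q[:,2]>Z0)&(Q[:,2]<Z1)
        if m.sum()>10: print(n,nm,m.sum(),cv2.minAreaRect((Q[m,:2]*1000).astype(np.float32)),Q[m].min(0),Q[m].max(0))
p=load('top')['p'];a=cv2.resize(p[190:350,320:480],(400,400));b=cv2.resize(load('scene')['p'][230:420,130:320],(400,400));cv2.imwrite('pics/v5.png',np.hstack([a,b]))
E
```

```text
time: 20.6
tool_pos: [0.6185, -0.2282, 0.0293]
tool_rot: [3.14, 0.001, 1.584]
contact_force: [0.5, -0.5, -0.3]
opening: 0.0456
grip_force: 0.3
time: 21.3
tool_pos: [0.618, -0.2279, 0.2442]
tool_rot: [3.14, 0.001, 1.584]
contact_force: [-0.3, -0.0, -1.2]
opening: 0.0029
grip_force: 0.0
scene lid 2255 ((619.1050415039062, -303.08074951171875), (27.182960510253906, 200.96226501464844), 88.85824584960938) [ 0.51846259 -0.31817854  0.10000634] [ 0.71943957 -0.28929222  0.21496569]
scene rim 605 ((620.2484130859375, -242.26736450195312), (157.09725952148438, 202.6628875732422), 88.65106964111328) [ 0.51954243 -0.32290159  0.06006536] [ 0.72234856 -0.16247429  0.07492058]
scene in 1291 ((634.7088623046875, -220.075439453125), (101.01084899902344, 153.78256225585938), 89.53732299804688) [ 0.55786214 -0.27081562  0.01225301] [ 0.7119992  -0.17000393  0.05915073]
scene radio 5419 ((822.5696411132812, -373.787353515625), (195.8677215576172, 220.00596618652344), 19.606754302978516) [ 0.70003086 -0.50998486  0.02021249] [ 0.91179489 -0.30003681  0.20999597]
top lid 18 ((524.0133666992188, -295.54
[... 785 characters left out ...]
46045, 98.80322265625), 88.63050842285156) [ 0.51906465 -0.30846855  0.10008069] [ 0.61758801 -0.29285473  0.18488435]
wrist rim 3465 ((633.9653930664062, -220.67349243164062), (187.0016326904297, 227.4025115966797), 88.54256439208984) [ 0.51835035 -0.31621213  0.06000534] [ 0.74987852 -0.13000607  0.07499474]
wrist in 7148 ((637.4522705078125, -235.4332275390625), (110.23155975341797, 161.06741333007812), 86.91476440429688) [ 0.55767743 -0.29479391  0.01205474] [ 0.71499841 -0.17743343  0.05956118]
wrist radio 10631 ((780.176513671875, -403.4750061035156), (217.07968139648438, 201.32919311523438), 75.43607330322266) [ 0.70001766 -0.53377277  0.02003949] [ 0.90471494 -0.30008396  0.11220347]
```

View pics/v5.png

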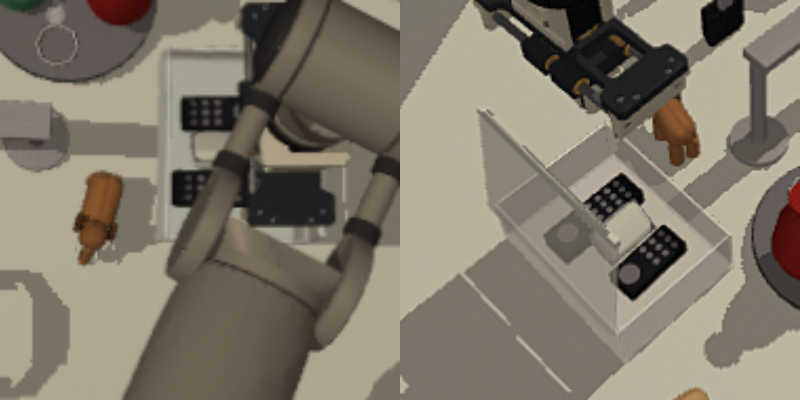

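All three items lie in the box, at left-panel (210,112), (205,148) and (205,188). The lid's white edge stands upright at right-panel (550,175). I'll go behind the lid and sweep it shut along its arc.

```bash
python3 -m handwheel '[0,-40,0,0,0, 0,-40,0,0,0, 0,-40,0,0,0, 0,0,-30,0,0, 0,0,-28,0,0, 0,0,0,0,0]'
python3 -m handwheel '[0,15,0,0,0, 0,15,0,0,0, 0,15,0,0,0, 0,15,0,0,0, 0,15,-2,0,0, 0,12,-5,0,0, 0,12,-8,0,0, 0,12,-10,0,0]'
python3 -m handwheel '[0,10,-10,0,0, 0,8,-12,0,0, 0,8,-14,0,0, 0,6,-15,0,0, 0,5,-15,0,0, 0,4,-14,0,0, 0,0,0,0,0]'
```

```text
time: 22.05
tool_pos: [0.6153, -0.3466, 0.1782]
tool_rot: [-3.132, -0.007, 1.583]
contact_force: [0.3, 0.2, -0.9]
opening: 0.0003
grip_force: 0.0
time: 22.85
tool_pos: [0.6181, -0.2358, 0.1597]
tool_rot: [3.141, 0.0, 1.584]
contact_force: [0.5, -0.1, 1.3]
opening: 0.0006
grip_force: 0.4
time: 23.55
tool_pos: [0.6163, -0.1943, 0.077]
tool_rot: [-3.137, -0.003, 1.584]
contact_force: [0.2, 0.1, -0.2]
opening: 0.0006
grip_force: 0.0
```

```bash
python3 -m handwheel '[0,-5,-5,0,0, 0,0,-5,0,0, 0,0,-3,0,0, 0,0,0,0,0]'
python3 -m handwheel '[0,0,-3,0,0, 0,0,-3,0,0, 0,0,0,0,0]'
python3 -m handwheel '[0,0,-2,0,0, 0,0,0,0,0, 0,0,0,0,0]'
python3 -c "
from h import *
grab('scene','v6')
P,p=cloud('scene');Q=P[230:420,130:320]; b=cv2.resize(p[200:400,120:320],(500,500));cv2.imwrite('pics/v6.png',b)"
```

```text
time: 23.95
tool_pos: [0.6181, -0.2013, 0.0672]
tool_rot: [3.141, 0.0, 1.583]
contact_force: [-0.6, 0.5, 0.7]
opening: 0.0004
grip_force: 0.0
time: 24.25
tool_pos: [0.6184, -0.2014, 0.0664]
tool_rot: [3.138, 0.002, 1.584]
contact_force: [-11.6, 3.8, 30.6]
opening: 0.0001
grip_force: 15.4
time: 24.55
tool_pos: [0.6185, -0.2014, 0.0663]
tool_rot: [3.137, 0.003, 1.584]
contact_force: [-15.7, 5.2, 40.6]
opening: 0.0003
grip_force: 20.2
```

View pics/v6.png

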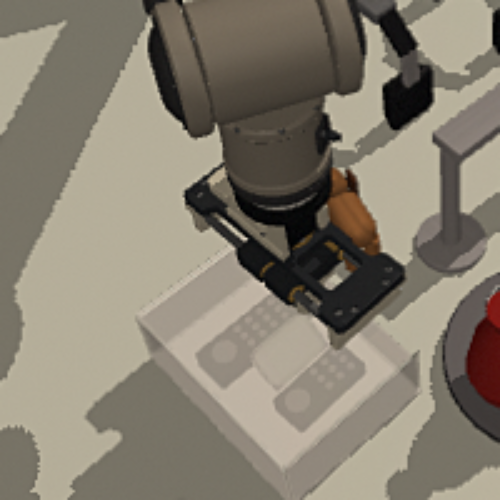

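The lid lies flat and shut with the items visible beneath, and it was pressed at 40 N. Next I'll lift off and go to headphones B, the nearer pair at (427,62), re-measuring first.

```bash
python3 -m handwheel '[0,0,35,0,0.2, 0,0,45,0,0.3, 0,0,45,0,0.4, -17,24,35,0.137,0.5, -17,24,0,0.137,0.6, -17,24,0,0.137,0.6, -17,24,0,0.137,0.6, -17,24,0,0.137,0.6]' 30
python3 -m handwheel '[-17,24,0,0.137,0.6, -17,24,0,0.137,0.6, -17,24,0,0.137,0.6, -17,24,0,0.137,0.6, -17,24,0,0.137,0.6, -17,20,0,0.137,0.6, 0,0,0,0,0.6, 0,0,0,0,0.6]'
python3 - <<'E'
from h import *
grab('scene','s6');grab('wrist','w6');grab('top')
for n in('scene','wrist','top'):
    P,p=cloud(n);Q=P.reshape(-1,3);C=p.reshape(-1,3).astype(int); g=(C.max(1)>70)&(C.max(1)-C.min(1)<40)
    for nm,(X0,X1,Y0,Y1,Z0,Z1) in {'A':(.35,.52,.15,.3,.129,.15),'B':(.33,.52,-.01,.14,.129,.15),'Ball':(.33,.52,-.03,.15,.03,.15),'Aall':(.35,.53,.15,.3,.03,.15),'rail':(.55,.75,-.1,.4,.157,.17),'boxlid':(.51,.73,-.33,-.15,.06,.09)}.items():
        m=(Q[:,0]>X0)&(Q[:,0]<X1)&(Q[:,1]>Y0)&(Q[:,1]<Y1)&(Q[:,2]>Z0)&(Q[:,2]<Z1)
        if m.sum()>10: print(n,nm,m.sum(),np.round(np.r_[[*sum(cv2.minAreaRect((Q[m,:2]*1000).astype(np.float32))[:2],())],cv2.minAreaRect((Q[m,:2]*1000).astype(np.float32))[2]],1),np.round(np.median(Q[m],0),3))
o=robot.observe();print(o['tool_pos'],o['tool_rot'],o['qpos'])
E
```

```text
time: 25.4
tool_pos: [0.5321, -0.08, 0.2191]
tool_rot: [3.141, 0.0, 2.274]
contact_force: [0.5, 0.5, -1.1]
opening: 0.0544
grip_force: 0.0
time: 26.2
tool_pos: [0.4312, 0.0592, 0.2193]
tool_rot: [-3.141, 0.001, 3.09]
contact_force: [0.7, -0.4, -0.6]
opening: 0.0554
grip_force: 0.0
scene A 252 [433.9 217.7  34.4  78.9  86.3] [0.439 0.213 0.139]
scene B 284 [425.1  57.4  31.4  76.2  87.3] [0.431 0.055 0.14 ]
scene Ball 1099 [424.6  57.8  60.1 142.7  86.9] [0.443 0.053 0.076]
scene Aall 974 [435.3 216.8  60.6 143.5  86.8] [0.451 0.212 0.079]
scene rail 1768 [639.4 145.1 374.   39.6  87.5] [0.639 0.122 0.161]
scene boxlid 6166 [ 619.6 -239.1  152.6  204.    88.6] [ 0.63  -0.245  0.075]
wrist A 3981 [433.7 218.   31.2  79.9  87.8] [0.429 0.215 0.14 ]
wrist B 3547 [423.4  59.   30.1  80.   87.2] [0.419 0.059 0.141]
wrist Ball 6469 [422.7  58.6  59.8 137.8  87.7] [0.407 0.059 0.133]
wrist Aall 9231 [433.3 216.5  57.9 137.7  87.1] [0.425 0.213 0.123]
wrist rail 27 [650.8 239.3   6.9   4.6  63.5] [0.65  0.239 0.162]
wrist boxlid 760 [ 5.752e+02 -2.030e+02  1.099e+02  4.590e+01  1.000e-01] [ 0.525 -0.207  0.076]
top A 373 [436.1 221.7  30.3  85.4  89.6] [0.437 0.221 0.14 ]
top Ball 141 [487.9  59.3  16.3  56.5   0.6] [0.488 0.059 0.063]
top Aall 823 [437.  221.3  58.  138.4  86.8] [0.44  0.219 0.125]
top rail 2120 [641.4 148.9 372.   37.3  87.5] [0.641 0.151 0.162]
top boxlid 4534 [ 622.7 -236.8  153.4  202.3   88.3] [ 0.622 -0.235  0.076]
[0.43160754 0.05844886 0.21896758] [-3.14151852e+00  4.74183743e-04  3.08856655e+00] [-4.16604891e-02  1.75394163e-01  1.74728309e+00 -8.47282855e-05
  1.21844209e+00 -1.55940147e+00]
```

View pics/w6.png

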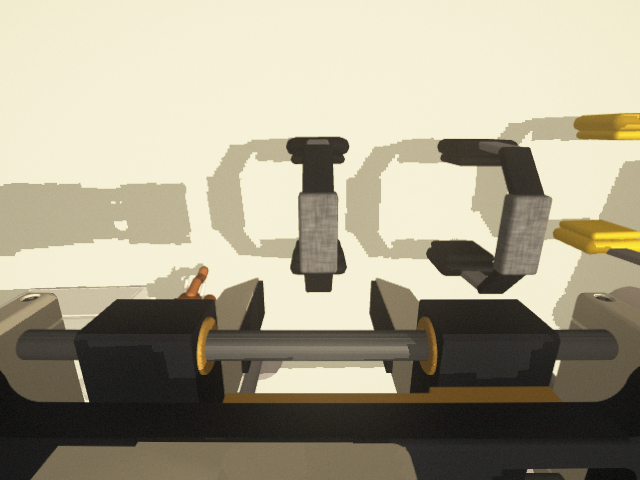

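The wrist view shows headphones B at (320,235) between and ahead of the fingers, A at (525,235), and the yellow pair at right. Grasping B by the crown.

```bash
python3 -m handwheel '[-8,0,-30,0,0.6, 0,0,-30,0,0.6, 0,0,-25,0,0.6, 0,0,-16,0,0.6, 0,0,0,0,0.6, 0,0,0,0,0.2, 0,0,0,0,0.2, 0,0,0,0,0.2]' 30
python3 -m handwheel '[0,0,0,0,0.2, 0,0,0,0,0.2, 0,0,0,0,0.2, 0,0,20,0,0.2, 0,0,30,0,0.2, 0,0,40,0,0.2, 0,0,40,0,0.2, 0,0,0,0,0.2]'
python3 -m handwheel '[0,0,40,0,0.2, 0,0,25,0,0.2, 0,0,0,0,0.2, 0,0,0,0,0.2]'
python3 -c "
from h import *
grab('scene'); b=cv2.resize(load('scene')['p'][100:320,180:440],(650,550));cv2.imwrite('pics/v7.png',b)"
```

```text
time: 27.15
tool_pos: [0.4237, 0.059, 0.1188]
tool_rot: [3.142, 0.002, 3.09]
contact_force: [0.5, 0.1, -0.4]
opening: 0.0358
grip_force: 0.0
time: 27.95
tool_pos: [0.4254, 0.059, 0.2525]
tool_rot: [3.142, 0.009, 3.091]
contact_force: [1.1, -0.3, -1.8]
opening: 0.0299
grip_force: 30.0
time: 28.35
tool_pos: [0.4224, 0.0591, 0.3116]
tool_rot: [-3.142, -0.002, 3.091]
contact_force: [-0.0, 0.6, -1.9]
opening: 0.0296
grip_force: 30.0
```

View pics/v7.png

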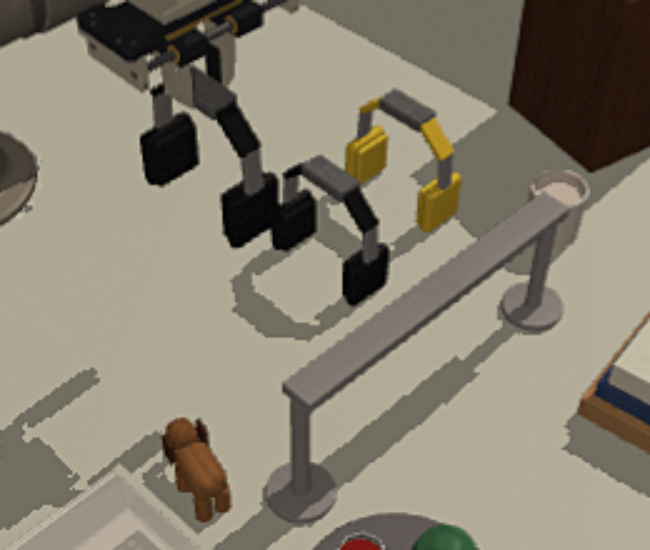

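B is held upright at crop (205,150), clear of A at (330,230). Moving it over the rail.

```bash
python3 -m handwheel '[25,3,0,0,0.2, 35,5,0,0,0.2, 35,5,0,0,0.2, 35,5,0,0,0.2, 35,5,0,0,0.2, 30,5,0,0,0.2, 20,3,0,0,0.2, 0,0,0,0,0.2]'
python3 -m handwheel '[0,0,0,0,0.2,0,0,0,0,0.2]'
python3 - <<'E'
from h import *
o=robot.observe();print(o['tool_pos'])
grab('scene');P,p=cloud('scene');Q=P.reshape(-1,3)
m=(abs(Q[:,0]-.64)<.1)&(abs(Q[:,1]-.09)<.06)&(Q[:,2]>.18)&(Q[:,2]<.33);Q=Q[m]
for a,b in((.55,.61),(.61,.66),(.66,.74)):
    S=Q[(Q[:,0]>a)&(Q[:,0]<b)]
    if len(S): print(a,len(S),S.min(0).round(3),S.max(0).round(3))
b=cv2.resize(p[100:320,180:440],(650,550));cv2.imwrite('pics/v8.png',b)
E
```

```text
time: 29.2
tool_pos: [0.6391, 0.0903, 0.3084]
tool_rot: [-3.141, -0.006, 3.091]
contact_force: [-0.7, -0.2, -2.7]
opening: 0.0295
grip_force: 30.0
time: 29.4
tool_pos: [0.637, 0.0901, 0.312]
tool_rot: [-3.141, -0.002, 3.091]
contact_force: [-0.4, 0.1, -1.9]
opening: 0.0299
grip_force: 30.0
[0.63703945 0.09005039 0.31202025]
0.55 605 [0.567 0.061 0.197] [0.594 0.119 0.298]
0.61 36 [0.643 0.062 0.319] [0.659 0.116 0.33 ]
0.66 870 [0.66  0.056 0.194] [0.709 0.115 0.33 ]
```

View pics/v8.png

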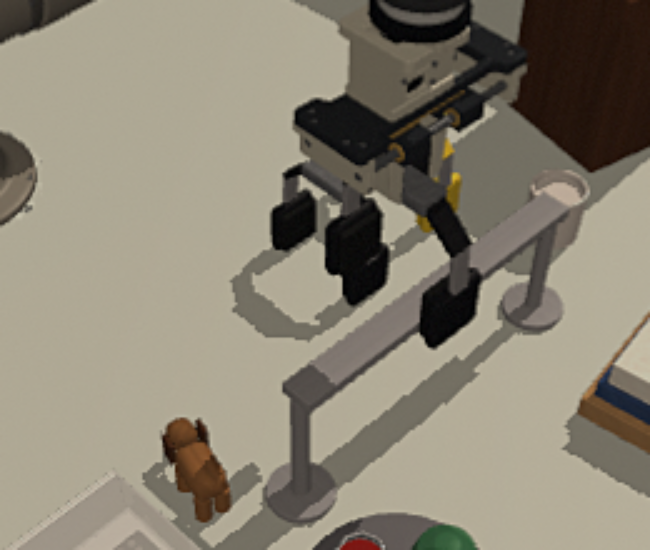

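B hangs level over the bar with its cups at x 0.567–0.709, straddling it. Lowering.

```bash
python3 -m handwheel '[0,0,-30,0,0.2, 0,0,-35,0,0.2, 0,0,-35,0,0.2, 0,0,-30,0,0.2, 0,0,-18,0,0.2, 0,0,-5,0,0.2, 0,0,0,0,0.2]'
python3 -m handwheel '[0,0,-3,0,0.2, 0,0,-1,0,0.2, 0,0,0,0,0.2]'
```

```text
time: 30.15
tool_pos: [0.6375, 0.0901, 0.1601]
tool_rot: [3.142, -0.0, 3.091]
contact_force: [0.6, 0.1, -1.8]
opening: 0.0299
grip_force: 30.0
time: 30.45
tool_pos: [0.6382, 0.0902, 0.1567]
tool_rot: [3.141, 0.001, 3.091]
contact_force: [-1.1, 0.1, -1.3]
opening: 0.0298
grip_force: 30.0
```

```bash
python3 -m handwheel '[0,0,-1,0,0.2, 0,0,0,0,0.2, 0,0,0,0,0.2]'
python3 -m handwheel '[0,0,0,0,0.4, 0,0,0,0,0.5, 0,0,0,0,0.6, 0,0,0,0,0.6, 0,0,30,0,0.6, 0,0,40,0,0.6]'
python3 -m handwheel '[-30,15,20,0,0.6, -30,18,0,0,0.6, -30,18,0,0,0.6, -30,18,0,0,0.6, -30,18,0,0,0.6, -30,18,0,0,0.6, -25,18,-10,0,0.6, 0,0,-20,0,0.6]'
python3 -m handwheel '[0,0,0,0,0.6, 0,0,0,0,0.6]'
python3 - <<'E'
from h import *
grab('scene');grab('wrist');grab('top')
for n in('scene','wrist','top'):
    P,p=cloud(n);Q=P.reshape(-1,3)
    for nm,(X0,X1,Y0,Y1,Z0,Z1) in {'A':(.35,.52,.15,.3,.129,.15),'Aall':(.35,.53,.13,.31,.03,.15),'hung':(.55,.75,.03,.15,.17,.19),'hungall':(.55,.75,.03,.15,.03,.19)}.items():
        m=(Q[:,0]>X0)&(Q[:,0]<X1)&(Q[:,1]>Y0)&(Q[:,1]<Y1)&(Q[:,2]>Z0)&(Q[:,2]<Z1)
        if m.sum()>10: r=cv2.minAreaRect((Q[m,:2]*1000).astype(np.float32)); print(n,nm,m.sum(),np.round([*r[0],*r[1],r[2]],1),np.round(np.median(Q[m],0),3),Q[m,2].max())
o=robot.observe();print(o['tool_pos'],o['tool_rot'])
b=cv2.resize(load('scene')['p'][100:320,180:440],(650,550));cv2.imwrite('pics/v9.png',b)
E
```

```text
time: 30.75
tool_pos: [0.6383, 0.0902, 0.1556]
tool_rot: [3.141, 0.001, 3.091]
contact_force: [0.0, 0.1, 3.0]
opening: 0.0299
grip_force: 30.0
time: 31.35
tool_pos: [0.6367, 0.0901, 0.2233]
tool_rot: [-3.141, -0.006, 3.091]
contact_force: [0.8, -0.2, 0.0]
opening: 0.055
grip_force: 0.0
time: 32.15
tool_pos: [0.431, 0.2152, 0.2163]
tool_rot: [3.14, 0.003, 3.094]
contact_force: [0.2, -0.8, -0.6]
opening: 0.055
grip_force: 0.0
time: 32.35
tool_pos: [0.4332, 0.2131, 0.2153]
tool_rot: [-3.142, 0.0, 3.091]
contact_force: [0.4, 0.3, -0.3]
opening: 0.0552
grip_force: 0.0
scene A 248 [437.8 216.9  32.7  73.8  85.7] [0.44  0.213 0.139] 0.14460918497066488
scene Aall 975 [434.  217.3  60.3 144.7  86.7] [0.45  0.212 0.08 ] 0.14460918497066488
scene hung 302 [639.7  87.8  31.4  65.8  87.8] [0.642 0.086 0.177] 0.1817447381203514
scene hungall 1627 [639.9  89.7 120.4 139.   86.8] [0.653 0.081 0.159] 0.1817447381203514
wrist A 3534 [433.  218.7  29.8  80.6  86.6] [0.428 0.219 0.141] 0.14328538912020733
wrist Aall 6502 [432.5 218.2  59.8 137.3  87.1] [0.415 0.219 0.133] 0.14328538912020733
top Aall 124 [435.9 218.   36.1 142.   79.8] [0.493 0.206 0.061] 0.11735360532716865
top hung 356 [634.1  86.4  84.2  62.3  40.8] [0.64  0.092 0.177] 0.1853877496095011
top hungall 1483 [6.402e+02 8.970e+01 1.399e+02 1.187e+02 3.000e-01] [0.637 0.09  0.161] 0.1853877496095011
[0.43388812 0.21292809 0.21569042] [3.14107372e+00 1.36055346e-03 3.08993942e+00]
```

View pics/v9.png

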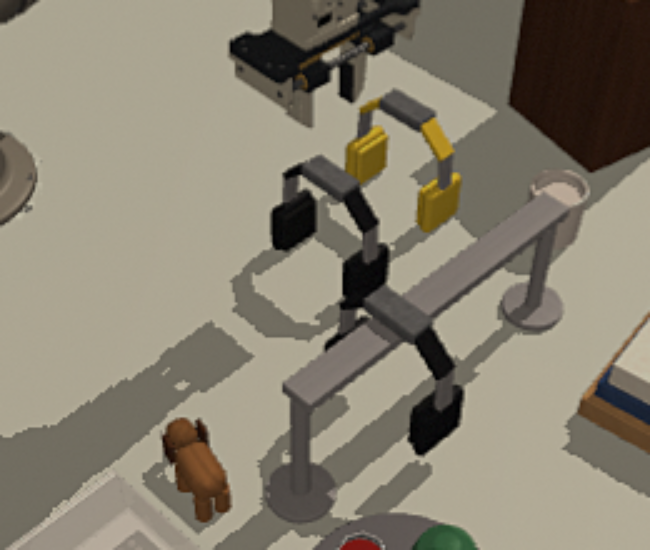

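B hangs on the rail at crop (400,315), upright and at rest. A stands undisturbed at (330,180), so the same procedure follows.

```bash
python3 -m handwheel '[-1,5,-25,0,0.6, 0,0,-30,0,0.6, 0,0,-25,0,0.6, 0,0,-17,0,0.6, 0,0,0,0,0.6, 0,0,0,0,0.2, 0,0,0,0,0.2, 0,0,0,0,0.2]' 30
python3 -m handwheel '[0,0,0,0,0.2, 0,0,0,0,0.2, 0,0,0,0,0.2, 0,0,20,0,0.2, 0,0,30,0,0.2, 0,0,40,0,0.2, 0,0,40,0,0.2, 0,0,40,0,0.2]'
python3 -m handwheel '[0,0,24,0,0.2, 25,-1,0,0,0.2, 35,-2,0,0,0.2, 35,-2,0,0,0.2, 35,-2,0,0,0.2, 35,-2,0,0,0.2, 30,-1,0,0,0.2, 15,-1,0,0,0.2]'
python3 -m handwheel '[0,0,0,0,0.2,0,0,0,0,0.2,0,0,0,0,0.2]'
python3 - <<'E'
from h import *
grab('scene');P,p=cloud('scene');Q=P.reshape(-1,3)
m=(abs(Q[:,0]-.64)<.1)&(abs(Q[:,1]-.205)<.06)&(Q[:,2]>.184)&(Q[:,2]<.33);Q=Q[m]
for a,b in((.55,.61),(.61,.66),(.66,.74)):
    S=Q[(Q[:,0]>a)&(Q[:,0]<b)]
    if len(S): print(a,len(S),S.min(0).round(3),S.max(0).round(3))
E
```

```text
time: 33.3
tool_pos: [0.4327, 0.2183, 0.1191]
tool_rot: [3.141, 0.002, 3.091]
contact_force: [-0.0, 0.1, 0.1]
opening: 0.0355
grip_force: 0.0
time: 34.1
tool_pos: [0.4313, 0.2179, 0.2892]
tool_rot: [-3.141, -0.001, 3.091]
contact_force: [0.8, 0.2, -1.7]
opening: 0.0296
grip_force: 30.0
time: 34.9
tool_pos: [0.6436, 0.2064, 0.3099]
tool_rot: [-3.141, -0.002, 3.09]
contact_force: [0.5, -0.4, -1.1]
opening: 0.0297
grip_force: 30.0
time: 35.2
tool_pos: [0.641, 0.2074, 0.3121]
tool_rot: [-3.142, -0.001, 3.091]
contact_force: [-0.0, 1.2, -1.4]
opening: 0.0297
grip_force: 30.0
0.55 588 [0.572 0.179 0.195] [0.601 0.239 0.318]
0.61 29 [0.635 0.182 0.319] [0.659 0.232 0.33 ]
0.66 790 [0.661 0.172 0.194] [0.714 0.231 0.33 ]
```

```bash
python3 -m handwheel '[0,0,-30,0,0.2, 0,0,-35,0,0.2, 0,0,-35,0,0.2, 0,0,-30,0,0.2, 0,0,-18,0,0.2, 0,0,-5,0,0.2, 0,0,0,0,0.2]'
python3 -m handwheel '[0,0,-3,0,0.2, 0,0,-1,0,0.2, 0,0,0,0,0.2]'
python3 -m handwheel '[0,0,-1,0,0.2, 0,0,0,0,0.2, 0,0,0,0,0.2]'
```

```text
time: 35.95
tool_pos: [0.6414, 0.2073, 0.1592]
tool_rot: [3.142, -0.0, 3.091]
contact_force: [-0.4, 0.1, -0.4]
opening: 0.0295
grip_force: 30.0
time: 36.25
tool_pos: [0.6422, 0.2072, 0.1558]
tool_rot: [3.141, 0.001, 3.091]
contact_force: [-0.1, 0.3, -0.4]
opening: 0.0298
grip_force: 30.0
time: 36.55
tool_pos: [0.6422, 0.2072, 0.1557]
tool_rot: [3.141, 0.002, 3.091]
contact_force: [-2.9, -0.5, 5.7]
opening: 0.0295
grip_force: 30.0
```

```bash
python3 -m handwheel '[0,0,0,0,0.4, 0,0,0,0,0.5, 0,0,0,0,0.6, 0,0,0,0,0.6, 0,0,30,0,0.6, 0,0,40,0,0.6, 0,0,40,0,0.6]'
python3 -m handwheel '[-40,0,20,0,0.6, -40,0,0,0,0.6, -40,0,0,0,0.6, -40,0,0,0,0.6, -40,20,0,0,0.6, 0,40,0,0,0.6, 0,0,0,0,0.6, 0,0,0,0,0.6]'
python3 - <<'E'
from h import *
grab('scene','v10');grab('top')
for n in('scene','top'):
    P,p=cloud(n);Q=P.reshape(-1,3)
    for nm,(X0,X1,Y0,Y1,Z0,Z1) in {'hungB':(.55,.75,.03,.15,.17,.19),'hungA':(.55,.75,.15,.27,.17,.19),'lid':(.5,.74,-.33,-.14,.06,.12)}.items():
        m=(Q[:,0]>X0)&(Q[:,0]<X1)&(Q[:,1]>Y0)&(Q[:,1]<Y1)&(Q[:,2]>Z0)&(Q[:,2]<Z1)
        if m.sum()>10: r=cv2.minAreaRect((Q[m,:2]*1000).astype(np.float32)); print(n,nm,m.sum(),np.round([*r[0],*r[1],r[2]],1),np.round(np.median(Q[m],0),3),Q[m,2].max())
E
```

```text
time: 37.25
tool_pos: [0.6416, 0.2071, 0.2647]
tool_rot: [-3.141, -0.001, 3.091]
contact_force: [1.2, 0.1, -0.2]
opening: 0.055
grip_force: 0.0
time: 38.05
tool_pos: [0.4419, 0.2675, 0.284]
tool_rot: [-3.141, 0.0, 3.093]
contact_force: [1.5, -0.0, -0.0]
opening: 0.0553
grip_force: 0.0
scene hungB 310 [639.9  88.   31.4  70.3  87.9] [0.641 0.086 0.176] 0.18054044297735128
scene hungA 274 [645.8 205.   32.9  69.7  86.5] [0.646 0.202 0.176] 0.18179888129687294
scene lid 6167 [ 619.6 -239.3  152.7  203.2   88.5] [ 0.63  -0.245  0.075] 0.08209078151770133
top hungB 352 [640.6  91.3  75.1  52.7  25.6] [0.641 0.092 0.177] 0.18595153473572124
top hungA 351 [648.1 210.4  66.2  64.5  45.6] [0.645 0.209 0.177] 0.18609506749170635
top lid 4539 [ 622.9 -236.3  152.3  202.5   88.4] [ 0.621 -0.235  0.076] 0.08852127628874618
```

View pics/v10.png

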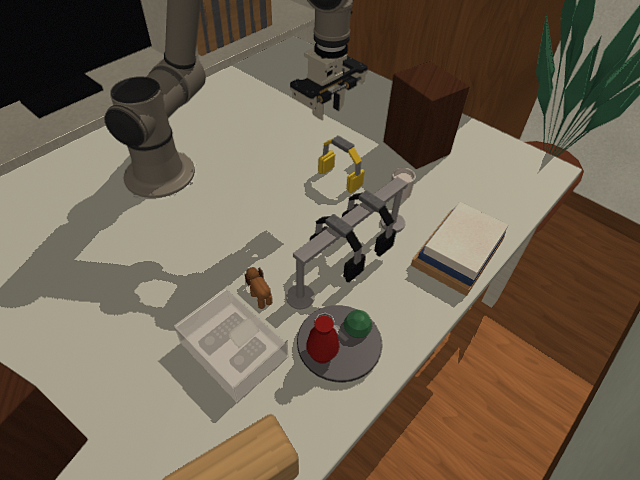

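Both black headphones hang on the rail at (340,235) and (372,210). The box at (230,345) is shut with the items inside, the ornaments are in place, and the arm is clear.

```bash
python3 -c "
from cell import robot
print(robot.hand_in())"
```

```text
the job is handed in; nothing more can be done
None
```

I've handed the job in (no verdict came back): both remotes and the earbud case are in the box, the lid is shut and was pressed at about 40 N, both black headphones hang on the rail, and the yellow pair and the ornaments were left alone.

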